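Clamp a varnished rail on the sloped finishing rest

TASK

Take the dark tenoned rail off the pine battens and lay it flat across the sloped rest, its lower long edge against both steel dogs and its middle midway between them. Then swing the clamp arm in to its stop over the rail, and turn the T-handle clockwise until the resistance rises and the rail is firmly clamped, but no harder, or the pad bruises the varnish; then let go. Leave the panel, the tin and the sanding block where they are.

Things in the scene. Friction and masses are not known exactly. Their poses are not given: they have to be found in the camera images.
- rail_center (a point): centre of the loose dark mahogany rail (middle of length, width and thickness). The rail is 56 mm wide (its x), 28 mm thick (its z) and 180 mm long (its y), plus a 16 mm stub tenon (36 x 12 mm) at each end; about 0.2 kg. At first it lies flat across two pine battens 38 mm high, whose clear gap of 92 mm lies under its middle. A wider, thinner dark panel without tenons lies farther to the right on the same battens
- bed: the sloped plywood bed of the finishing rest, 240 x 280 mm, fixed, sloping 30 degrees. Origin: centre of its upper face; x points up the slope (roughly to the robot's left), y level along the slope (roughly towards the robot), z out of the face. Two round steel dogs, 19 mm thick and 20 mm high, stand on it, centred at x = -77.5 mm, y = +65 and -65 mm; their upslope sides are at x = -68 mm, so a rail lying against them has its centre line at x = -40 mm and its centre at y = 0
- pivot (a point): point on the axis of the steel post at the top of the slope, at mid-height of the clamp arm. Axes as those of the bed; z is the swing axis, square to the bed. It stands at x = 90 mm, y = 0 of the bed and nominally 90 mm above the bed's face; the post height is set differently each time, within about 1 mm
- swing (a joint): swing of the iron clamp arm about the post. 0 = against its stop, arm pointing straight down the slope with the screw 130 mm from the post axis, over x = -40 mm, y = 0 of the bed; it grows (up to 1.7 rad) as the arm swings out clockwise seen from above, towards the robot. Stiff: it stays where left; about 6 N at the handle moves it. It starts swung out by 1.1 to 1.5
- handle (a joint): rotation of the T-handle relative to the arm; grows as it is turned clockwise seen from above (tightening). Quick-acting right-hand screw: the pad comes down 2 mm per radian, and so does the handle. Turning freely it takes about 0.2 N m (read while turning, or after a last small forward turn); once the pad bears on the rail this rises by about 0.16 N m per further radian. The pad first bears after about 0.7 to 2.3 rad from the start
- handle_grip (a point): centre of the T-handle's cross-bar, on the screw axis. The steel bar is 100 mm long (its y), 14 mm wide (its x), 16 mm high (its z); z is the screw axis, square to the bed and so 30 degrees from vertical. It is 62 mm above the pivot point at handle = 0; the top of the arm's boss is 44 mm below it, and the stem under the bar is 12 mm thick
- pad: round sprung pad under the screw, 36 mm across, with a rubber face. Origin: centre of its lower face; z is the screw axis. Its spring gives 40 N per mm once it bears on the rail (80 N per radian of the handle): about 0.9 rad after first contact is firm (75 N), beyond 1.5 rad (120 N) it bruises the varnish
- rail: the rail itself, origin in the middle of its underside (14 mm below point rail_center), same axes
- panel: bystander: dark panel 110 x 190 x 18 mm lying on the battens to the right of the rail; origin in the middle of its underside
- tin: bystander: metal tin 84 mm across, 110 mm high, standing to the left of the rest; origin in the middle of its underside
- sander: bystander: sanding block 130 x 70 x 44 mm, cork sole and wooden grip, on the left, near the robot; origin in the middle of its underside

How it is judged:
By the outcome, as a careful person would: the job done as asked, in the order asked, and still so for the second after the job is handed in, with the robot touching nothing.
It also fails if it takes over 67 s, if anything falls off the work surface, if the arm or the gripper's body presses on something with over 40 N, if the wrist force passes 120 N, or if a joint passes its speed limit or range.

ROBOT

A 6-joint arm with a two-finger parallel gripper is mounted at the origin on the work surface. World frame = base frame: x ahead of the robot, y to its left, z up, the work surface at z = 0. Lengths are in m, angles in rad, forces in N, time in s.
With the tool pointing down it reaches from about 0.35 to 0.975 m from the base axis. Payload 7.1 kg.
Tool frame: the origin (TCP) lies at the centre of the arm's flange, where the gripper is bolted on; the fingertips stand 182 mm ahead of it and the grasp point (between the pads) lies 163 mm ahead of it; x points along the fingers, y is the direction in which the jaws open and shut, and the axes are right-handed (so a half turn about x gives the same grasp; the last joint's range is limited). The gripper opens to 88 mm and grips with 3 to 60 N. Pads are 20 mm wide; open, the fingers measure 115 mm over their backs; the gripper's body (75 mm by 178 mm) begins 61 mm behind the grasp point.
Start: joints at [1.152, 0.423, 1.63, -0, 1.089, -0.019], TCP at [0.243, 0.576, 0.405] pointing down, gripper open.
Joint ranges: [-3, 3], [-0.9, 2.11], [0.09, 2.58], [-1.31, 4.45], [0.11, 2.69], [-2.54, 2.54]. Speed limits (rad/s): [2.39, 2.39, 3.01, 3.14, 3.14, 3.14].

INTERFACE

Orientations are given as a unit quaternion [w, x, y, z].
In Python, from cell import ctrl, move_gripper, kin, viewer gives the robot as it stands. Calls block until the motion is done:
- ctrl.movep(position, orientation): joint-space move of the TCP to a pose.
- ctrl.servo_line(position, rotation=None, vel=0.15): straight line of the TCP; rotation=None keeps the orientation; vel is the mean speed in m/s.
- ctrl.move_j(angles): joint-space move.
- move_gripper(opening, grip_force=None): opening from 0.0 (shut) to 1.0 (fully open); grip_force is the grip in N (None keeps the last); returns when the fingers have stopped.
- ctrl.wait(seconds).
- kin.solve_ik(position, orientation): joint angles nearest the present ones, or None.
- ctrl.observe(): the state.
- viewer.get_image(name): name is "scene" or "top" or "wrist"; returns a dict with "image" (420x560x3 uint8, blue, green, red), "mtx" (3x3 intrinsics, pixels), "R" (3x3) and "t" (3): a world point X has camera coordinates R X + t. Camera axes: x right, y down, z forward; pixel columns grow to the right and rows downward; lengths in m; the calibration is good to about 2 mm. The wrist camera is an equidistant fisheye: a pixel r from the principal point sees the ray r / f radians off the axis. A picture is of the moment at which its call begins. There is no depth.
A pose or a line that the arm cannot do raises ctrl.PlanningError and nothing moves.
- ctrl.close_job(): hands the job in, once; it reports no verdict.
The state is a dict: "t": time; "q": joint angles; "qvel": joint speeds; "joint_torque": joint torques, N m; "ee_pos": TCP position; "eef_rot": TCP orientation; "contact_force": force on the tool from outside, world axes, zero at the start; "ft_torque": the same for the moment, N m; "width": opening from 0.0 (shut) to 1.0 (fully open).
Only numpy, scipy, OpenCV 4.12 (cv2) and the standard library are available. Lean on these libraries where they do the work, as an engineer would, in place of code of your own. Each camera call takes 0.05 s, during which the arm holds its last target.

## Working session

There is one attempt and no reset: what is moved stays moved. The work goes in short steps, each a Python script; the robot and the scene stay as the last script left them, time stands still between calls to the robot, and variables do not carry over. Pictures are saved under pics/ and viewed, and the job is handed in when it is done.

```bash
ls; mkdir -p pics; python3 - <<'E'
from cell import ctrl, move_gripper, kin, viewer
import cv2
s=ctrl.observe(); print(s)
for n in ("scene","top","wrist"):
    d=viewer.get_image(n); cv2.imwrite(f"pics/a_{n}.png",d["image"]); print(n,d["mtx"].tolist(),d["R"].tolist(),d["t"].tolist())
E
```

```text
pics
{'t': 0.0, 'q': array([ 1.15197872e+00,  4.23848394e-01,  1.63070467e+00,  8.34059527e-06,
        1.08860674e+00, -1.89942012e-02]), 'qvel': array([-8.88526768e-04, -1.60109949e-03, -1.61146861e-03, -1.16917619e-04,
        1.13757337e-03,  8.94250358e-05]), 'joint_torque': array([ 2.21417380e-03, -5.44628334e+01, -2.73670471e+01,  6.44649169e-02,
        2.27578904e-02, -1.03109285e-04]), 'ee_pos': array([0.24314055, 0.57545651, 0.403891  ]), 'eef_rot': array([ 0.69290077,  0.13988025,  0.69314651, -0.14096082]), 'contact_force': array([ 0.00652415,  0.70116977, -0.15435972]), 'ft_torque': array([-0.01389503, -0.00431714,  0.00683957]), 'width': 0.9980070223346382}
scene [[491.4957560197682, 0.0, 278.44528692540223], [0.0, 491.4957560197682, 219.08907686504423], [0.0, 0.0, 1.0]] [[-0.09368467530787873, 0.9954308085714064, -0.018457707315180875], [0.6648918873481585, 0.048755563217211695, -0.7453466798704989], [-0.7410411322936542, -0.08209994154838367, -0.6664215181450031]] [0.04612781039625495, -0.23029684510727153, 1.9558905666738293]
top [[529.1763212270376, 0.0, 289.3423730703365], [0.0, 529.1763212270376, 206.90716968743752], [0.0, 0.0, 1.0]] [[0.011216059874464038, -0.9997436662814402, -0.01966727563841194], [-0.9968410063143452, -0.009632594963439498, -0.0788366744889317], [0.0786270190907419, 0.02048938370022766, -0.99669352211424]] [0.01015854845358666, 0.5201867354259796, 1.4839254705952316]
wrist [[325.19226210127806, 0.0, 280.3062559228251], [0.0, 325.19226210127806, 210.90213345390978], [0.0, 0.0, 1.0]] [[0.38928242109607225, 0.9211180951001213, -0.0008071584142999644], [0.8870212577851555, -0.37463593404439144, 0.26989109870451233], [0.24829918417671598, -0.1057798270078557, -0.9628905147187644]] [-0.6239769237390689, -0.03329478253701379, 0.3909686029494276]
```

View pics/a_scene.png

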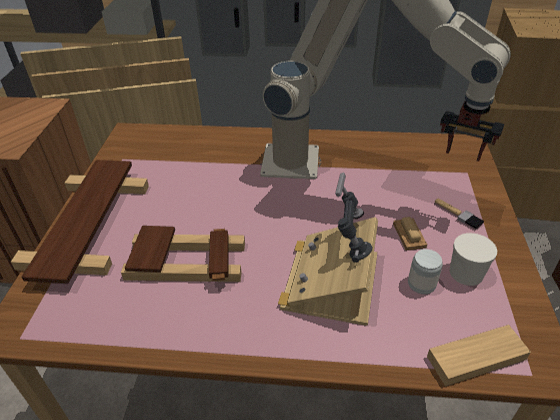

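View pics/a_top.png

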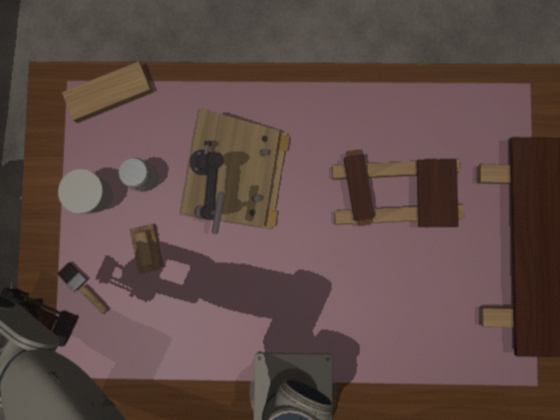

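View pics/a_wrist.png

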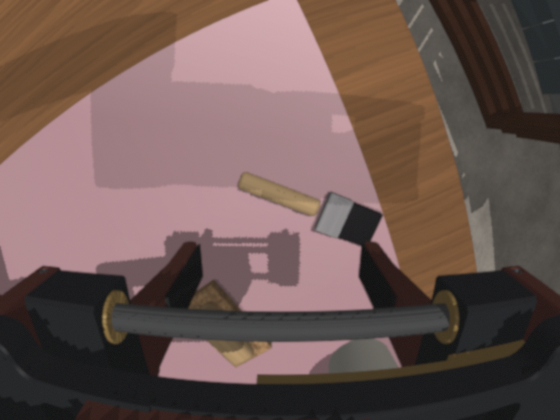

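```bash
cat > h.py <<'E'
import numpy as np, cv2, json, pickle
from cell import ctrl, move_gripper, kin, viewer
from scipy.spatial.transform import Rotation as Ro
def snap(name,fn):
    d=viewer.get_image(name); cv2.imwrite(f"pics/{fn}.png",d["image"]); d["name"]=name
    pickle.dump(d,open(f"pics/{fn}.pkl","wb")); return d
def load(fn): return pickle.load(open(f"pics/{fn}.pkl","rb"))
def ray(d,px):
    K=np.array(d["mtx"]);x=(px[0]-K[0,2])/K[0,0];y=(px[1]-K[1,2])/K[1,1]
    if d["name"]=="wrist":
        r=np.hypot(x,y); s=np.sinc(r/np.pi); v=np.array([x*s,y*s,np.cos(r)])
    else: v=np.array([x,y,1.])
    R=np.array(d["R"]); return -R.T@np.array(d["t"]), R.T@(v/np.linalg.norm(v))
def onplane(d,px,z=None,p0=None,n=None):
    c,v=ray(d,px)
    if n is None: p0=np.array([0,0,z]);n=np.array([0,0,1.])
    return c+v*((p0-c)@n)/(v@n)
def tri(*obs):
    A=np.zeros((3,3));b=np.zeros(3);L=[]
    for d,px in obs:
        c,v=ray(d,px);P=np.eye(3)-np.outer(v,v);A+=P;b+=P@c;L.append((c,v))
    X=np.linalg.solve(A,b)
    return X,[round(1000*float(np.linalg.norm(np.cross(X-c,v))),1) for c,v in L]
def proj(d,X):
    c=np.array(d["R"])@X+np.array(d["t"]);K=np.array(d["mtx"])
    if d["name"]=="wrist":
        th=np.arctan2(np.hypot(c[0],c[1]),c[2]);r=np.hypot(c[0],c[1])
        c=np.array([c[0]/r*th,c[1]/r*th,1])
    return np.array([K[0,0]*c[0]/c[2]+K[0,2],K[1,1]*c[1]/c[2]+K[1,2]])
def crop(fn,x0,y0,x1,y1,s,out):
    im=cv2.imread(f"pics/{fn}.png")[y0:y1,x0:x1]
    im=cv2.resize(im,None,fx=s,fy=s,interpolation=cv2.INTER_CUBIC)
    im=cv2.convertScaleAbs(im,alpha=1.5,beta=15)
    for x in range((x0+9)//10*10,x1,10): cv2.line(im,(int((x-x0)*s),0),(int((x-x0)*s),6 if x%50 else 16),(0,255,255),1)
    for y in range((y0+9)//10*10,y1,10): cv2.line(im,(0,int((y-y0)*s)),(6 if y%50 else 16,int((y-y0)*s)),(0,255,255),1)
    cv2.imwrite(f"pics/{out}.png",im)
E
python3 - <<'E'
from h import *
snap("scene","b_scene");snap("top","b_top")
crop("b_top",170,100,300,240,4,"c1");crop("b_scene",270,165,390,325,3.7,"c2")
crop("b_top",325,140,475,235,5,"c3");crop("b_scene",115,215,255,290,5.5,"c4")
E
```

```text
(no output)
```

View pics/c1.png

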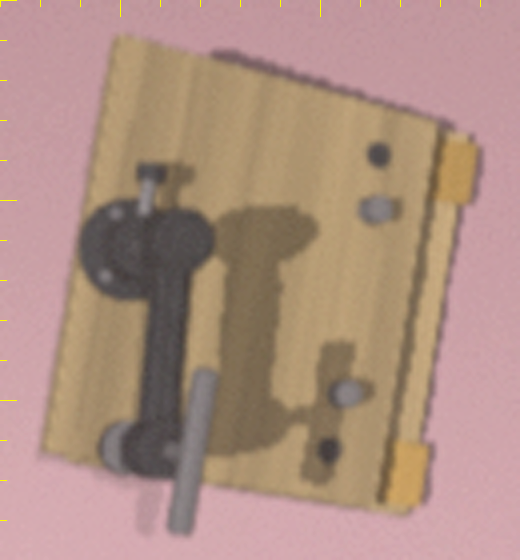

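View pics/c2.png

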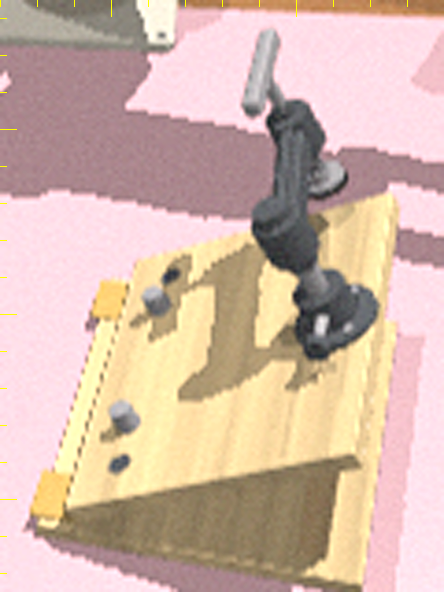

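View pics/c3.png

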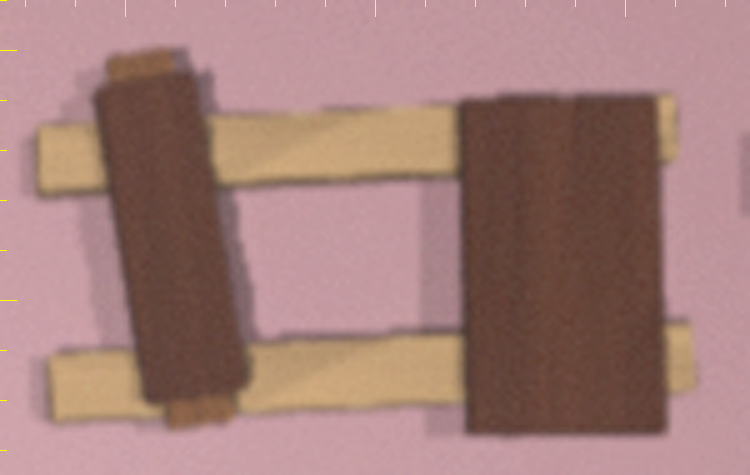

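View pics/c4.png

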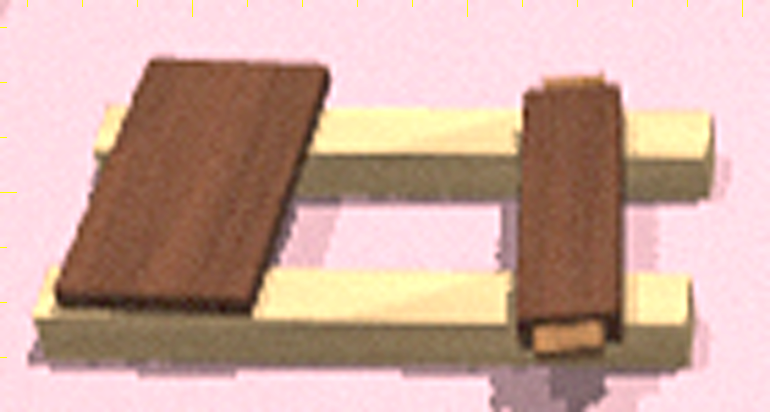

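```bash
python3 - <<'E'
from h import *
np.set_printoptions(precision=4,suppress=True)
S=load("b_scene");T=load("b_top")
s=lambda x,y:(S,(270+x/3.7,165+y/3.7)); t=lambda x,y:(T,(170+x/4,100+y/4))
P={}
for n,a,b in [("UR",(398,195),(42,453)),("UF",(358,463),(118,36)),("LF",(68,507),(440,122)),("LR",(137,262),(382,500)),
 ("dogF",(119,405),(380,208)),("dogR",(151,290),(350,392)),("holeF",(119,463),(378,153)),("holeR",(171,273),(328,450)),
 ("barA",(267,34),(180,530)),("barB",(253,107),(205,372))]:
    P[n],r=tri(s(*a),t(*b)); print(n,P[n],r)
c=(P["UR"]+P["UF"]+P["LF"]+P["LR"])/4
ex=(P["UR"]+P["UF"]-P["LF"]-P["LR"]);print("len",np.linalg.norm(ex)/2);ex/=np.linalg.norm(ex)
ey=(P["UR"]+P["LR"]-P["UF"]-P["LF"]);print(np.linalg.norm(ey)/2);ey/=np.linalg.norm(ey)
print("c",c,"ex",ex,"ey",ey,"slope",np.degrees(np.arcsin(ex[2])))
# rail top corners
s2=lambda x,y:(S,(115+x/5.5,215+y/5.5)); t2=lambda x,y:(T,(325+x/5,140+y/5))
for n,a,b in [("farL",(617,322),(96,90)),("farR",(519,318),(195,73)),("nearL",(620,88),(145,403)),("nearR",(527,88),(248,383))]:
    P[n],r=tri(s2(*a),t2(*b)); print(n,P[n],r)
E
```

```text
UR [0.4903 0.2977 0.153 ] [1.9, 1.9]
UF [0.7682 0.2558 0.1469] [1.6, 1.6]
LF [0.736  0.0479 0.0379] [3.7, 3.7]
LR [0.4666 0.0859 0.0406] [4.5, 4.5]
dogF [0.6665 0.0845 0.0791] [1.3, 1.3]
dogR [0.5389 0.1033 0.0793] [1.4, 1.4]
holeF [0.7088 0.0875 0.0608] [1.0, 1.0]
holeR [0.5001 0.1191 0.0624] [1.2, 1.2]
barA [0.4379 0.1864 0.2698] [0.5, 0.5]
barB [0.5319 0.1746 0.2706] [1.6, 1.6]
len 0.23892736184344013
0.27657871131983575
c [0.6153 0.1718 0.0946] ex [0.1168 0.8784 0.4635] ey [-0.9894  0.1443  0.016 ] slope 27.611393327418217
farL [ 0.6561 -0.1361  0.0525] [0.9, 0.9]
farR [ 0.6644 -0.1886  0.0605] [2.7, 2.7]
nearL [ 0.4808 -0.1636  0.0581] [0.4, 0.4]
nearR [ 0.4918 -0.2176  0.0647] [2.2, 2.2]
```

```bash
cat >> h.py <<'E'
np.set_printoptions(precision=4,suppress=True)
def q2R(q): return Ro.from_quat(q,scalar_first=True).as_matrix()
def R2q(R): return Ro.from_matrix(R).as_quat(scalar_first=True)
def toolR(approach,jaw):
    x=np.array(approach,float);x/=np.linalg.norm(x);y=np.array(jaw,float);y-=x*(x@y);y/=np.linalg.norm(y)
    return np.c_[x,y,np.cross(x,y)]
G=0.163
def tcp(gp,R,g=G): return np.array(gp)-R[:,0]*g
O0=np.array([.614,.1702,.1007])
ey0=np.array([-.989,.146,0]);ey0/=np.linalg.norm(ey0)
h_=np.array([-ey0[1]*-1,0,0])
hx=np.cross(ey0,[0,0,1.]);ex0=np.cos(np.pi/6)*hx+np.array([0,0,.5]);ez0=np.cross(ex0,ey0)
E
python3 - <<'E'
from h import *
print(ex0,ey0,ez0)
s=ctrl.observe();R=q2R(s["eef_rot"]);print(R)
d=load("b_top");w=viewer.get_image("wrist");Rw=np.array(w["R"]);c=-Rw.T@np.array(w["t"])
print("cam in tool",R.T@(c-s["ee_pos"]), "axes in tool (cols x,y,z)\n",R.T@Rw.T)
rc=np.array([.573,-.1765,.052])
ry=np.array([.174,.028,0]);ry/=np.linalg.norm(ry);rx=np.array([ry[1],-ry[0],0])
for sg in (1,-1):
    A=toolR([0,0,-1],sg*rx); print("pick",sg,kin.solve_ik(tcp(rc+[0,0,.1],A),R2q(A)),"toolz",A[:,2])
    for o in (0,.1):
        B=toolR(-ez0,-sg*ex0); print("place",kin.solve_ik(tcp(O0-.04*ex0+(.02+o)*ez0,B),R2q(B)),B[:,2])
for th in np.arange(-1.6,6.3,.4):
    B=toolR(-ez0,Ro.from_rotvec(-th*ez0).apply(ex0)); gi=kin.solve_ik(tcp(O0-.04*ex0+.152*ez0,B),R2q(B)); print(round(th,2),gi)
E
```

```text
[0.1265 0.8567 0.5   ] [-0.9893  0.146   0.    ] [-0.073  -0.4946  0.866 ]
[[-0.0003  0.3892  0.9212]
 [-0.0007  0.9212 -0.3892]
 [-1.     -0.0007 -0.    ]]
cam in tool [ 0.019  -0.0004 -0.0734] axes in tool (cols x,y,z)
 [[-0.0006 -0.2699  0.9629]
 [ 1.     -0.0002  0.0005]
 [ 0.0001  0.9629  0.2699]]
pick 1 [-0.3187  0.4997  1.7475 -0.      0.8944  1.0926] toolz [-0.9873 -0.1589 -0.    ]
place [-0.0505  0.6264  1.8076  0.7573  0.8103  1.1041] [-0.9893  0.146   0.    ]
place [-0.136   0.4878  1.7887  0.6514  0.9695  1.1758] [-0.9893  0.146   0.    ]
pick -1 [-0.3187  0.4997  1.7475 -0.      0.8944 -2.049 ] toolz [0.9873 0.1589 0.    ]
place [-0.0505  0.6264  1.8076  0.7573  0.8103 -2.0375] [ 0.9893 -0.146   0.    ]
place [-0.136   0.4878  1.7887  0.6514  0.9695 -1.9658] [ 0.9893 -0.146   0.    ]
-1.6 None
-1.2 None
-0.8 None
-0.4 [-0.1634  0.4482  1.7746  0.6246  1.0254 -2.3481]
-0.0 [-0.1634  0.4482  1.7746  0.6246  1.0254 -1.9481]
0.4 [-0.1634  0.4482  1.7746  0.6246  1.0254 -1.5481]
0.8 [-0.1634  0.4482  1.7746  0.6246  1.0254 -1.1481]
1.2 [-0.1634  0.4482  1.7746  0.6246  1.0254 -0.7481]
1.6 [-0.1634  0.4482  1.7746  0.6246  1.0254 -0.3481]
2.0 [-0.1634  0.4482  1.7746  0.6246  1.0254  0.0519]
2.4 [-0.1634  0.4482  1.7746  0.6246  1.0254  0.4519]
2.8 [-0.1634  0.4482  1.7746  0.6246  1.0254  0.8519]
3.2 [-0.1634  0.4482  1.7746  0.6246  1.0254  1.2519]
3.6 [-0.1634  0.4482  1.7746  0.6246  1.0254  1.6519]
4.0 [-0.1634  0.4482  1.7746  0.6246  1.0254  2.0519]
4.4 [-0.1634  0.4482  1.7746  0.6246  1.0254  2.4519]
4.8 None
5.2 None
5.6 None
6.0 [-0.1634  0.4482  1.7746  0.6246  1.0254 -2.2313]
```

```bash
python3 - <<'E'
from h import *
rc=np.array([.573,-.1765,.052])
ry=np.array([.174,.028,0]);ry/=np.linalg.norm(ry);rx=np.array([ry[1],-ry[0],0])
A=toolR([0,0,-1],rx)
t0=ctrl.observe()["t"]
ctrl.movep(tcp([.60,.11,.36],A),R2q(A)); print(ctrl.observe()["t"]); snap("wrist","w1")
ctrl.movep(tcp([.60,-.13,.22],A),R2q(A)); print(ctrl.observe()["t"]); snap("wrist","w2")
ctrl.movep(tcp([.573,-.19,.16],A),R2q(A)); print(ctrl.observe()["t"]); snap("wrist","w3")
E
```

```text
2.4417
3.5667
4.0667
```

View pics/w1.png

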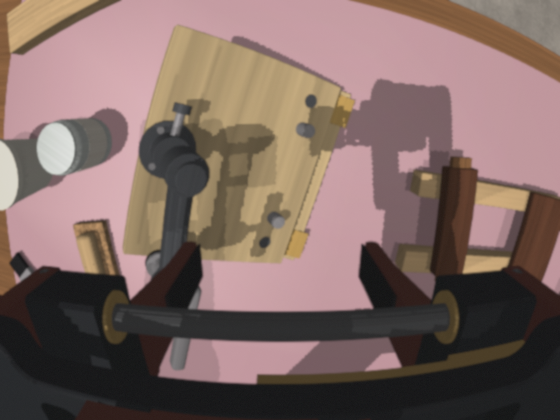

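View pics/w2.png

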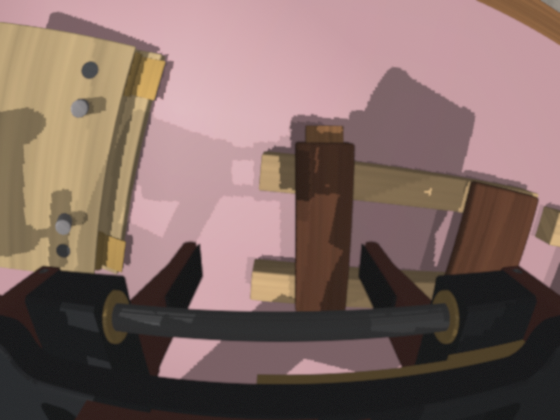

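View pics/w3.png

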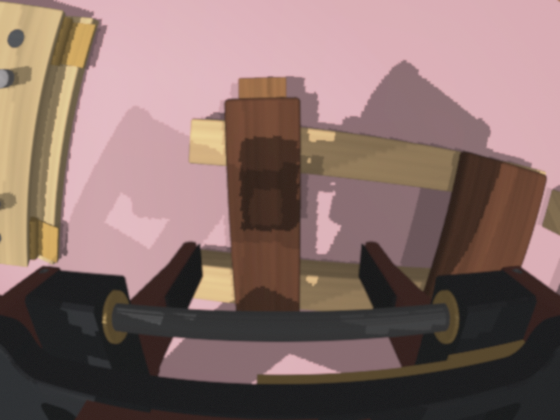

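```bash
python3 - <<'E'
from h import *
crop("w1",240,80,360,270,3.1,"d1");crop("w2",30,40,180,280,2.5,"d2");crop("w3",180,60,330,320,2.3,"d3")
im=np.zeros((600,800,3),np.uint8);x=0
for n in("d1","d2"):
    a=cv2.imread(f"pics/{n}.png");im[:a.shape[0],x:x+a.shape[1]]=a;x+=a.shape[1]+20
cv2.imwrite("pics/d12.png",im)
E
```

```text
(no output)
```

View pics/d12.png

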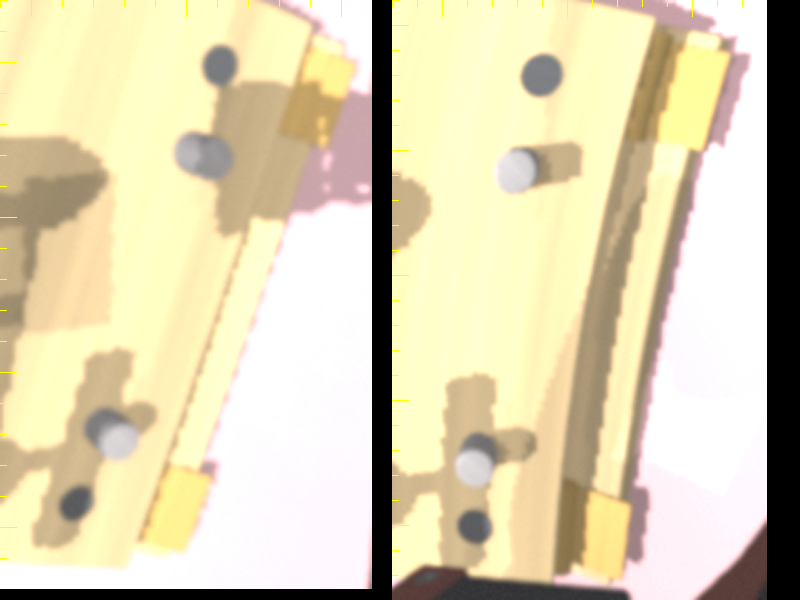

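View pics/d3.png

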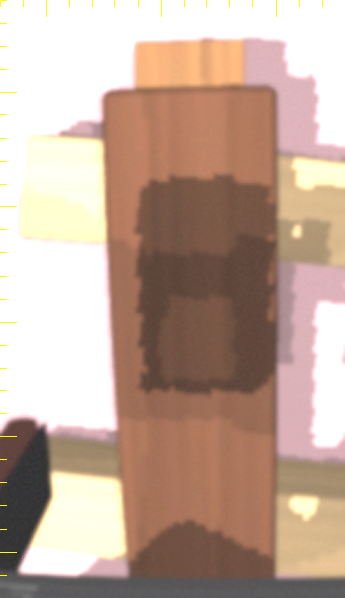

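```bash
python3 - <<'E'
from h import *
S=load("b_scene");T=load("b_top");W1,W2,W3=load("w1"),load("w2"),load("w3")
s=lambda x,y:(S,(270+x/3.7,165+y/3.7)); t=lambda x,y:(T,(170+x/4,100+y/4))
P={}
D={"dogF":[(W1,(309.4,131)),(W2,(79.6,108.4)),t(378,208),s(119,405)],
"dogR":[(W1,(278.1,221.9)),(W2,(62.8,226.8)),t(347,392),s(151,290)],
"holeF":[(W1,(311,101.3)),(W2,(89.6,70)),t(378,154),s(119,463)],
"holeR":[(W1,(264.5,242.3)),(W2,(63.2,250.4)),t(329,450),s(171,273)]}
for n,o in D.items():
    P[n]=tri(*o)[0]; print(n,tri(*o),"wristonly",tri(*o[:2]),"fixed",tri(*o[2:]))
ey=P["dogR"]-P["dogF"]+P["holeR"]-P["holeF"];print(ey);ey[2]=0;ey/=np.linalg.norm(ey)
hx=np.cross(ey,[0,0,1.]);ex=np.cos(np.pi/6)*hx+np.array([0,0,.5]);ez=np.cross(ex,ey)
m=(P["dogR"]+P["dogF"])/2;O=m+.0775*ex-.02*ez;print("ey",ey,"O",O)
for n in P: print(n,1000*np.array([(P[n]-O)@a for a in(ex,ey,ez)]))
# bar
b=[(.4379,.1864,.2698),(.5319,.1746,.2706)];c=np.mean(b,0)-O;print("bar",[1000*(c@a) for a in(ex,ey,ez)])
# rail
t2=lambda x,y:(T,(325+x/5,140+y/5));s2=lambda x,y:(S,(115+x/5.5,215+y/5.5))
fl=tri((W3,(226,99.5)),(W2,(296,143)),t2(96,90),s2(617,322));fr=tri((W3,(299.7,98.5)),(W2,(353.3,143)),t2(195,73),s2(519,318));print("far corners",fl,fr)
print("wrist only",tri((W3,(226,99.5)),(W2,(296,143))),tri((W3,(299.7,98.5)),(W2,(353.3,143))))
z=.066
for nm,q in [("top",[onplane(*t2(*p),z=z) for p in((96,90),(195,73),(145,403),(248,383))]),
  ("w3",[onplane(W3,p,z=z) for p in((226,99.5),(299.7,98.5),(180+130/2.3,60+575/2.3),(180+275/2.3,60+575/2.3))]),
  ("w2",[onplane(W2,p,z=z) for p in((296,143),(353.3,143))]) ]:
    print(nm,np.array(q))
    if len(q)==4: 
        print(" c",np.mean(q,0)," yaw",[np.degrees(np.arctan2(*(q[i]-q[i+2])[1::-1])) for i in(0,1)])
E
```

```text
dogF (array([0.6669, 0.0842, 0.0783]), [1.2, 1.3, 0.5, 1.9]) wristonly (array([0.6674, 0.083 , 0.0779]), [0.1, 0.1]) fixed (array([0.6666, 0.0852, 0.0792]), [0.6, 0.6])
dogR (array([0.5387, 0.1039, 0.0783]), [0.4, 0.9, 0.5, 1.1]) wristonly (array([0.5385, 0.1035, 0.0773]), [0.3, 0.3]) fixed (array([0.539 , 0.1043, 0.0795]), [0.4, 0.4])
holeF (array([0.7081, 0.0872, 0.0608]), [1.1, 0.5, 0.7, 1.4]) wristonly (array([0.7077, 0.0863, 0.063 ]), [0.2, 0.2]) fixed (array([0.7083, 0.0875, 0.0601]), [1.0, 1.0])
holeR (array([0.5   , 0.1182, 0.0618]), [0.7, 0.5, 1.1, 2.1]) wristonly (array([0.5001, 0.1175, 0.0619]), [0.2, 0.2]) fixed (array([0.5001, 0.1187, 0.0623]), [1.6, 1.6])
[-0.3364  0.0507  0.0009]
ey [-0.9888  0.1491  0.    ] O [0.6143 0.1703 0.0997]
dogF [-77.6288 -64.8684  20.1095]
dogR [-77.3712  64.8684  19.8905]
holeF [ -78.5142 -105.1274    0.39  ]
holeR [-78.3225 105.3186   1.3873]
bar [np.float64(77.28055865904197), np.float64(129.4917886936042), np.float64(152.2349000283224)]
far corners (array([ 0.6569, -0.1355,  0.0537]), [1.4, 0.3, 1.6, 0.7]) (array([ 0.6656, -0.1888,  0.0612]), [1.0, 1.2, 2.6, 3.3])
wrist only (array([ 0.6573, -0.1355,  0.0603]), [0.3, 0.3]) (array([ 0.6667, -0.1898,  0.0569]), [0.1, 0.1])
top [[ 0.6539 -0.1359  0.066 ]
 [ 0.6639 -0.1906  0.066 ]
 [ 0.4805 -0.1633  0.066 ]
 [ 0.4921 -0.2197  0.066 ]]
 c [ 0.5726 -0.1774  0.066 ]  yaw [np.float64(8.97173979410621), np.float64(9.592162583712307)]
w3 [[ 0.6573 -0.1366  0.066 ]
 [ 0.6659 -0.1893  0.066 ]
 [ 0.4864 -0.1655  0.066 ]
 [ 0.4956 -0.2193  0.066 ]]
 c [ 0.5763 -0.1777  0.066 ]  yaw [np.float64(9.610588623390575), np.float64(9.992528844105687)]
w2 [[ 0.6574 -0.1351  0.066 ]
 [ 0.6669 -0.1877  0.066 ]]
```

```bash
cat >> h.py <<'E'
O=np.array([.6143,.1703,.0997]);ey=np.array([-.9888,.1491,0]);ey/=np.linalg.norm(ey)
hx=np.cross(ey,[0,0,1.]);ex=np.cos(np.pi/6)*hx+np.array([0,0,.5]);ez=np.cross(ex,ey)
def bed(x,y,z): return O+(x*ex+y*ey+z*ez)/1000
def f():
    s=ctrl.observe();F=s["contact_force"];return "t %.2f F(bed) %s |F| %.1f w %.3f"%(s["t"],np.array([F@ex,F@ey,F@ez]),np.linalg.norm(F),s["width"])
E
python3 - <<'E'
from h import *
a=np.radians(9.4);ry=np.array([np.cos(a),np.sin(a),0]);rx=np.array([ry[1],-ry[0],0])
A=toolR([0,0,-1],rx);g=np.array([.573,-.177,.057])
ctrl.movep(tcp(g+[0,0,.06],A),R2q(A))
ctrl.servo_line(tcp(g,A),vel=.08);print(f())
move_gripper(0.0,30);print(f())
ctrl.servo_line(tcp(g+[0,0,.15],A),vel=.12);print(f())
snap("wrist","w4");snap("scene","s4")
E
```

```text
t 5.32 F(bed) [ 0.2231 -1.0833  0.0504] |F| 1.1 w 0.999
t 5.92 F(bed) [2.026  0.6439 1.7381] |F| 2.7 w 0.634
t 7.32 F(bed) [-0.7643 -0.3152 -2.2747] |F| 2.4 w 0.637
```

View pics/w4.png

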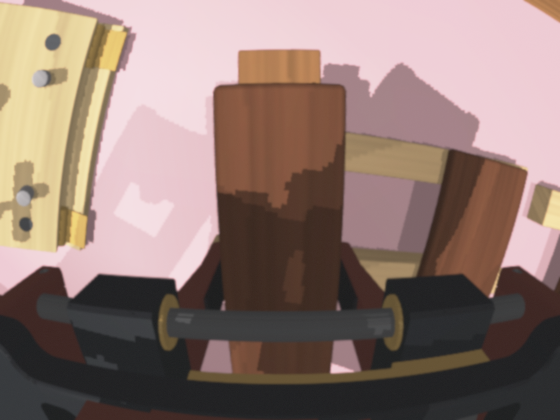

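View pics/s4.png

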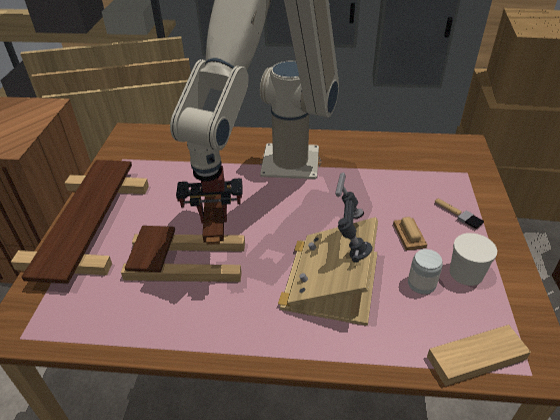

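```bash
python3 - <<'E'
from h import *
W=load("w4");s=ctrl.observe();R=q2R(s["eef_rot"]);p=s["ee_pos"]
for (l,r) in [((214.5,85),(345,85.5)),((215,86),(344.5,86))]:
    c,v1=ray(W,l);_,v2=ray(W,r);c=R.T@(c-p);v1=R.T@v1;v2=R.T@v2
    k=.056/(v2[1]/v2[0]-v1[1]/v1[0]); print("by width: top x %.4f end z %.4f"%(c[0]+k,c[2]+k*(v1[2]/v1[0]+v2[2]/v2[0])/2))
    for top in (.163+.005-.014-0.003,.154,.157): k=top-c[0]; print(top,"end",c[2]+k*v1[2]/v1[0],c[2]+k*v2[2]/v2[0],"y",c[1]+k*v1[1]/v1[0],c[1]+k*v2[1]/v2[0])
E
```

```text
by width: top x 0.1594 end z -0.0907
0.151 end -0.08979785504184198 -0.08955787615064283 y -0.02604568460361605 0.02661626672325276
0.154 end -0.0901559684203209 -0.08991053383127617 y -0.026651566252763666 0.02720760576698622
0.157 end -0.09051408179879983 -0.09026319151190951 y -0.027257447901911282 0.027798944810719678
by width: top x 0.1605 end z -0.0905
0.151 end -0.08937052372720772 -0.08933932592498055 y -0.025839808273969114 0.026410079706780557
0.154 end -0.08971892212400241 -0.08968701506863407 y -0.026441009515425457 0.026996731279645497
0.157 end -0.0900673205207971 -0.0900347042122876 y -0.0270422107568818 0.027583382852510444
```

```bash
python3 - <<'E'
from h import *
B=toolR(-ez,-ex);q=R2q(B)
T=lambda x,y,z: bed(x,y,z+168)   # z = bed height of rail centre (nominal in-hand)
ctrl.servo_line(ctrl.observe()["ee_pos"]+np.array([0,.03,.06]),vel=.2)
ctrl.movep(T(-33,0,75),q);print(f())
ctrl.servo_line(T(-33,0,30),vel=.1);print(f())
ctrl.wait(.2);F0=ctrl.observe()["contact_force"];print(f())
snap("wrist","w5")
z=30
while z>8:
    z-=1;ctrl.servo_line(T(-33,0,z),vel=.03)
    d=(ctrl.observe()["contact_force"]-F0)@ez
    if z<22: print(z,round(d,2),end=" | ")
    if d>5: break
print(f(),ctrl.observe()["ee_pos"]-T(-33,0,z))
snap("wrist","w6");snap("scene","s6")
E
```

```text
t 8.97 F(bed) [-1.776   0.2158 -1.5806] |F| 2.4 w 0.635
t 9.57 F(bed) [-0.2792 -0.2856 -0.2624] |F| 0.5 w 0.637
t 9.77 F(bed) [-1.1648  0.012  -1.664 ] |F| 2.0 w 0.637
21 -0.07 | 20 0.13 | 19 0.48 | 18 0.26 | 17 0.62 | 16 -0.26 | 15 1.96 | 14 13.26 | t 13.82 F(bed) [-2.2489  3.2249 11.5936] |F| 12.2 w 0.635 [ 0.     -0.0006  0.001 ]
```

View pics/w6.png

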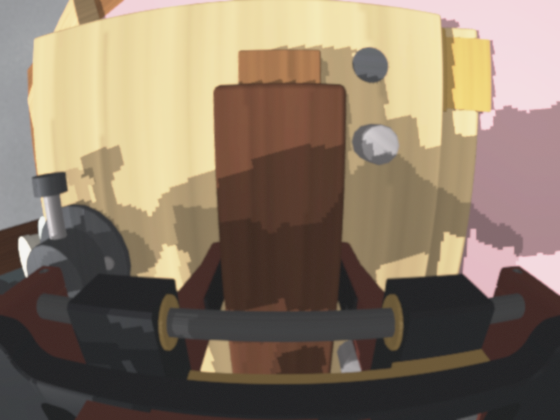

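View pics/s6.png

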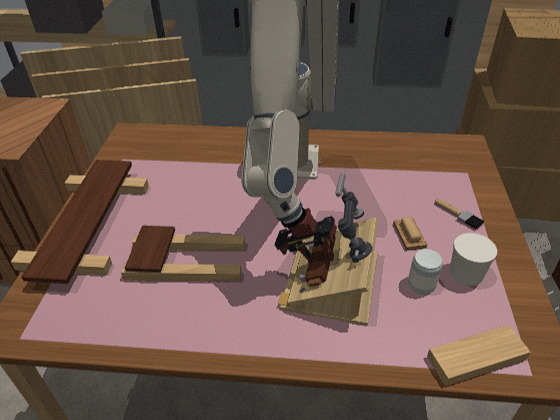

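```bash
python3 - <<'E'
from h import *
W=load("w6")
b=lambda p:np.array([(p-O)@a*1000 for a in(ex,ey,ez)])
print("dogF",b(onplane(W,(381,145),p0=bed(0,0,20),n=ez)),"hole",b(onplane(W,(370,65),p0=O,n=ez)))
for p in((215,85.5),(345,86)): print("rail top corner",b(onplane(W,p,p0=bed(0,0,28),n=ez)))
B=toolR(-ez,-ex)
T=lambda x,y,z: bed(x,y,z+168)
ctrl.servo_line(T(-33,0,14.8),vel=.03);print(f());F0=ctrl.observe()["contact_force"]
x=-33
while x>-46:
    x-=.7 if x<-36 else 1;ctrl.servo_line(T(x,0,14.8),vel=.03)
    d=(ctrl.observe()["contact_force"]-F0)@ex
    print(round(x,1),round(d,2),end=" | ")
    if d>10: break
print(f(),b(ctrl.observe()["ee_pos"]))
snap("wrist","w7")
E
```

```text
dogF [-78.7187 -65.1886  20.    ] hole [ -78.4077 -105.4227    0.    ]
rail top corner [ -5.6351 -90.4761  28.    ]
rail top corner [-59.7865 -90.2579  28.    ]
t 14.17 F(bed) [-1.636   1.5321  5.1666] |F| 5.6 w 0.635
-34 3.59 | -35 4.21 | -36 4.42 | -37 4.83 | -37.7 4.1 | -38.4 4.56 | -39.1 4.86 | -39.8 4.43 | -40.5 4.72 | -41.2 3.93 | -41.9 6.38 | -42.6 8.67 | -43.3 11.42 | t 17.42 F(bed) [ 9.7804 -0.7769  3.8946] |F| 10.6 w 0.633 [-41.4751  -0.7171 183.2393]
```

View pics/w7.png

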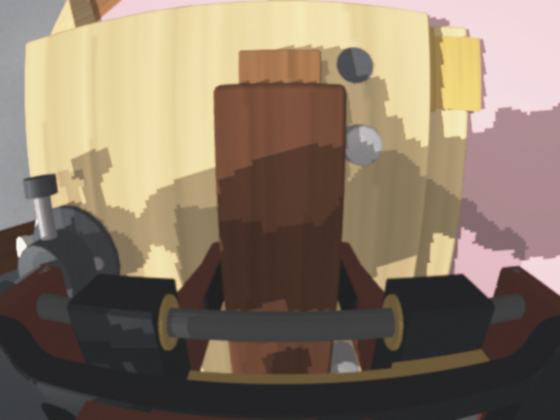

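```bash
python3 - <<'E'
from h import *
b=lambda p:np.array([(p-O)@a*1000 for a in(ex,ey,ez)])
T=lambda x,y,z: bed(x,y,z+168)
move_gripper(.73);print(f(),b(ctrl.observe()["ee_pos"]))
ctrl.servo_line(T(-41.5,0.5,17),vel=.05);ctrl.wait(.2);F0=ctrl.observe()["contact_force"];print(f())
x=-41.5
while x>-52:
    x-=1;ctrl.servo_line(T(x,.5,17),vel=.04)
    d=(ctrl.observe()["contact_force"]-F0)@ex
    print(round(x,1),round(d,2),end=" | ")
    if d>9: break
print(f(),b(ctrl.observe()["ee_pos"]))
ctrl.servo_line(T(-40,0,17),vel=.05)
move_gripper(1.0)
snap("wrist","w8")
ctrl.servo_line(T(-40,0,100),vel=.12);snap("wrist","w9");print(f())
E
```

```text
t 17.84 F(bed) [ 3.2095 -0.4149  3.6951] |F| 4.9 w 0.728 [-42.5416  -0.6244 183.1696]
t 18.29 F(bed) [0.3167 0.1563 0.5754] |F| 0.7 w 0.731
-42.5 -1.11 | -43.5 -0.26 | -44.5 -0.91 | -45.5 4.13 | -46.5 8.28 | -47.5 12.89 | t 19.79 F(bed) [13.2021  0.6566 -0.2371] |F| 13.2 w 0.730 [-45.6536   0.3275 185.1682]
t 21.61 F(bed) [-0.005   0.7785 -0.6942] |F| 1.0 w 1.004
```

View pics/w9.png

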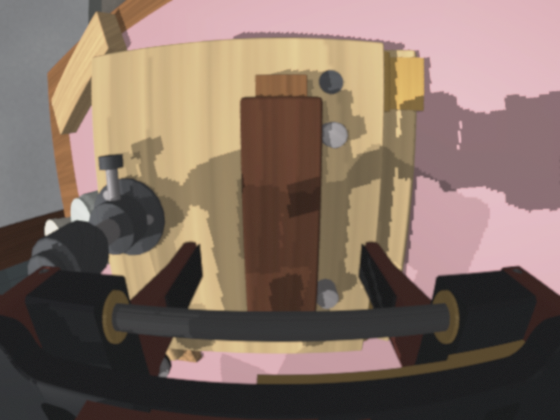

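```bash
python3 - <<'E'
from h import *
b=lambda p:np.array([(p-O)@a*1000 for a in(ex,ey,ez)])
W=load("w9")
for p in((335,134),(327,293)): print("dog",b(onplane(W,p,p0=bed(0,0,20),n=ez)))
for p in((241,98.5),(322,98.5),(247.5,305),(316.5,305)): print("rail top",b(onplane(W,p,p0=bed(0,0,28),n=ez)))
crop("w9",230,60,350,320,2.3,"e9")
E
```

```text
dog [-78.5221 -65.867   20.    ]
dog [-77.856   59.5332  20.    ]
rail top [-13.7069 -90.1836  28.    ]
rail top [-68.0087 -90.2025  28.    ]
rail top [-13.8996  65.7892  28.    ]
rail top [-68.7727  65.8593  28.    ]
```

View pics/e9.png

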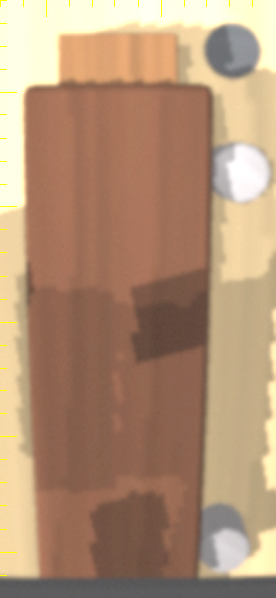

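```bash
python3 - <<'E'
from h import *
e=np.radians(1.5)
def hand(sw,e=e): # hand orientation as arm swings from 1.472 to sw
    R0=toolR(-ez,-(np.cos(e)*ex+np.sin(e)*ey))
    return Ro.from_rotvec((1.472-sw)*ez).as_matrix()@R0
for sw in (1.472,1.2,.9,.6,.3,0):
    R=hand(sw);g=bed(90-130*np.cos(sw),130*np.sin(sw),152);print(sw,kin.solve_ik(tcp(g,R),R2q(R)))
R=hand(1.472)
ctrl.servo_line(bed(-40,0,250+163),vel=.25)
ctrl.movep(tcp(bed(77.3,129.5,235),R),R2q(R));print(f())
snap("wrist","w10")
ctrl.servo_line(tcp(bed(77.3,129.5,205),R),vel=.1);snap("wrist","w11");print(f())
E
```

```text
1.472 [0.0537 0.2016 1.9825 0.6456 0.9508 1.3658]
1.2 [-0.0121  0.2307  1.9928  0.6538  0.9515  1.0126]
0.9 [-0.0775  0.279   1.9747  0.6551  0.9589  0.6402]
0.6 [-0.1265  0.3361  1.9283  0.6493  0.9733  0.2958]
0.3 [-0.1549  0.3946  1.8596  0.6388  0.9946 -0.0179]
0 [-0.1632  0.449   1.7763  0.6262  1.0218 -0.3039]
t 23.07 F(bed) [ 0.1502 -0.0393 -0.1498] |F| 0.2 w 0.999
t 23.62 F(bed) [-0.2646  0.4406 -0.211 ] |F| 0.6 w 0.999
```

View pics/w10.png

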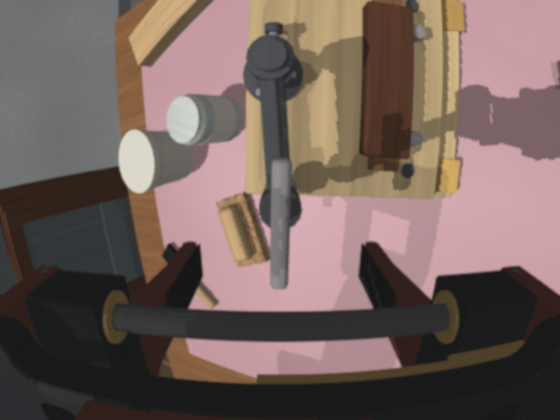

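View pics/w11.png

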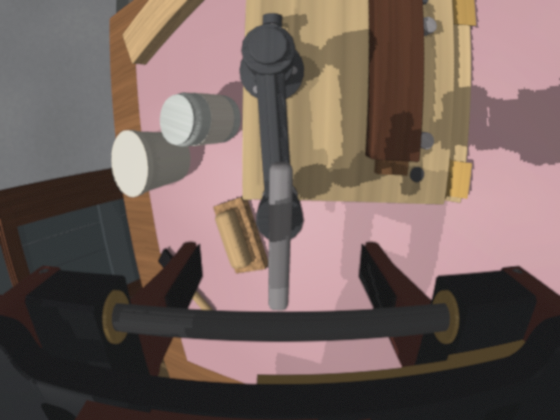

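```bash
python3 - <<'E'
from h import *
b=lambda p:np.array([(p-O)@a*1000 for a in(ex,ey,ez)])
S=load("b_scene");T=load("b_top");W1,W2=load("w10"),load("w11")
crop("w11",230,150,330,320,3.4,"f11");crop("w10",230,150,330,320,3.4,"f10")
s=lambda x,y:(S,(270+x/3.7,165+y/3.7)); t=lambda x,y:(T,(170+x/4,100+y/4))
for p10,p11,a,c in [((281,160),(281,167),(253,107),(205,372)),((279,285),(279,306),(267,34),(180,530))]:
    X,r=tri((W1,p10),(W2,p11),s(*a),t(*c));print(b(X),r,b(tri((W1,p10),(W2,p11))[0]))
    print("on z=160",b(onplane(W1,p10,p0=bed(0,0,160),n=ez)),b(onplane(W2,p11,p0=bed(0,0,160),n=ez)))
a=np.hstack([cv2.imread("pics/f10.png"),cv2.imread("pics/f11.png")]);cv2.imwrite("pics/f.png",a)
E
```

```text
[ 78.0772  82.0522 151.8146] [0.6, 0.6, 1.9, 1.3] [ 78.0026  76.6191 192.7433]
on z=160 [ 78.0259  80.4834 160.    ] [ 77.6421  81.2202 160.    ]
[ 76.4789 177.6259 153.4202] [0.7, 1.2, 1.3, 1.0] [ 76.8181 173.1761 162.6794]
on z=160 [ 76.9879 174.6481 160.    ] [ 76.5931 174.8808 160.    ]
```

View pics/f.png

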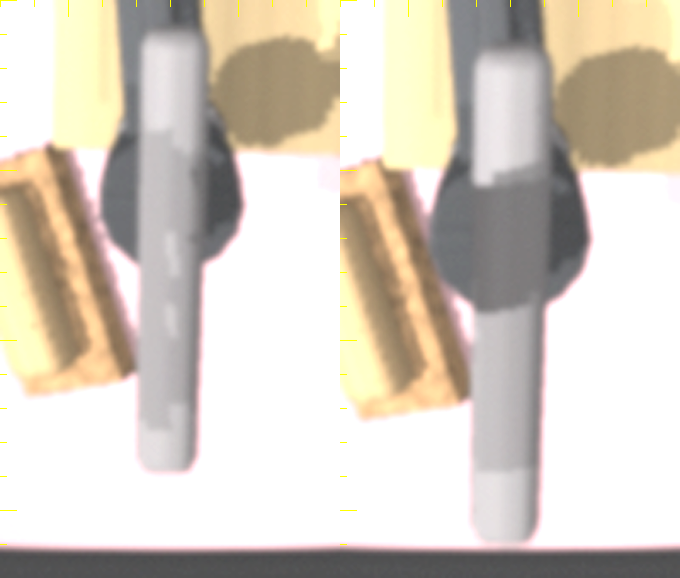

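```bash
cat >> h.py <<'E'
e_=np.radians(1.0)
SW0=np.arctan2(129.2,90-77.2)
def hand(sw,turn=0.):
    R0=toolR(-ez,-(np.cos(e_)*ex+np.sin(e_)*ey))
    return Ro.from_rotvec((SW0-sw-turn)*ez).as_matrix()@R0
def bb(p): return np.array([(p-O)@a*1000 for a in(ex,ey,ez)])
def gp():
    s=ctrl.observe();return bb(s["ee_pos"]+G*q2R(s["eef_rot"])[:,0])
def tq():
    s=ctrl.observe();return s["ft_torque"]@ez
E
python3 - <<'E'
from h import *
R=hand(SW0);print(SW0)
ctrl.servo_line(tcp(bed(77.2,129,152.5),R),R2q(R),vel=.1);print(f(),tq())
move_gripper(0.0,30);print(f(),tq(),gp())
sw=SW0
while sw>.1:
    sw=max(sw-.14,.08);R=hand(sw)
    ctrl.servo_line(tcp(bed(90-130*np.cos(sw),130*np.sin(sw),152.5),R),R2q(R),vel=.09)
    F=ctrl.observe()["contact_force"];r=np.array(-np.cos(sw)*ex+np.sin(sw)*ey);tn=np.sin(sw)*ex+np.cos(sw)*ey
    print("%.2f rad %.1f tan %.1f z %.1f tq %.2f"%(sw,F@r,F@tn,F@ez,tq()))
    if np.linalg.norm(F)>30: break
print(f(),gp());snap("scene","s12");snap("wrist","w12")
E
```

```text
1.4720473552216338
t 24.30 F(bed) [-0.1525 -0.2514 -0.145 ] |F| 0.3 w 1.001 -0.07891821661465084
t 25.43 F(bed) [-0.1825  0.4068 -0.4342] |F| 0.6 w 0.155 -0.25614950070443615 [ 77.1195 128.9827 152.4835]
1.33 rad -1.4 tan -8.5 z -0.9 tq 0.13
1.19 rad 0.2 tan -7.8 z -1.8 tq 0.20
1.05 rad 0.5 tan -7.2 z -1.4 tq 0.19
0.91 rad 3.1 tan -6.9 z -2.3 tq 0.15
0.77 rad 2.9 tan -7.0 z -1.8 tq 0.18
0.63 rad 4.8 tan -4.9 z -2.0 tq 0.17
0.49 rad 6.0 tan -5.2 z -1.8 tq 0.24
0.35 rad 5.0 tan -3.6 z -2.2 tq 0.25
0.21 rad 5.8 tan -4.2 z -2.6 tq 0.22
0.08 rad 7.5 tan -2.3 z -2.2 tq 0.14
t 28.92 F(bed) [-7.6831 -1.6642 -2.2416] |F| 8.2 w 0.158 [-39.6586  10.4835 152.323 ]
```

View pics/s12.png

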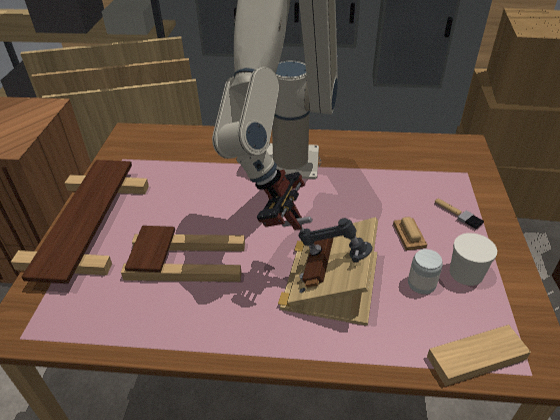

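View pics/w12.png

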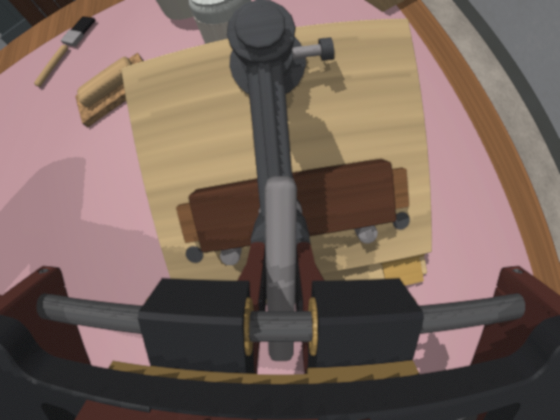

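```bash
python3 - <<'E'
from h import *
ctrl.wait(.2);print(f(),tq(),gp())
for sw in (.05,.03,.015,0,-.012,-.024,-.036):
    R=hand(max(sw,0))
    ctrl.servo_line(tcp(bed(90-130*np.cos(sw),130*np.sin(sw),152.5),R),R2q(R),vel=.04)
    F=ctrl.observe()["contact_force"];r=np.array(-np.cos(sw)*ex+np.sin(sw)*ey);tn=np.sin(sw)*ex+np.cos(sw)*ey
    print("%.3f rad %.1f tan %.1f z %.1f tq %.2f"%(sw,F@r,F@tn,F@ez,tq()),gp())
    if F@tn>14: break
ctrl.wait(.2);print(f(),tq(),gp())
E
```

```text
t 29.22 F(bed) [-7.777  -2.6561 -3.1553] |F| 8.8 w 0.157 0.15841060131048174 [-39.6303  10.4278 152.382 ]
0.050 rad 6.7 tan 0.6 z -0.4 tq -0.05 [-39.885    7.3154 152.3347]
0.030 rad 6.8 tan 1.6 z 0.7 tq -0.07 [-39.959    5.0346 152.3147]
0.015 rad 6.1 tan 1.9 z 1.7 tq -0.13 [-40.0322   3.1888 152.3293]
0.000 rad 7.2 tan 1.3 z 1.1 tq -0.19 [-40.0663   1.2735 152.3198]
-0.012 rad 5.3 tan 4.4 z 3.4 tq 0.13 [-40.0808   0.2094 152.2988]
-0.024 rad 7.1 tan 8.8 z 4.1 tq 0.17 [-40.0769  -0.4119 152.2242]
-0.036 rad 5.8 tan 13.5 z 10.4 tq 0.14 [-40.1179  -0.569  152.1807]
t 31.17 F(bed) [-7.1322 13.6259  9.7913] |F| 18.2 w 0.158 0.17504581198645505 [-40.0995  -0.5797 152.1995]
```

```bash
cat > turn.py <<'E'
from h import *
import sys,pickle,os
def turn(a0,a1,step,y=-2.5,vel=None):
    out=[];a=a0
    while a<a1-1e-6:
        a=min(a+step,a1);R=hand(0,a)
        ctrl.servo_line(tcp(bed(-40,y,152.3-2*a),R),R2q(R),vel=.0008)
        s=ctrl.observe();Rn=q2R(s["eef_rot"]);j=Rn[:,1];R0=hand(0,0)[:,1]
        act=np.arctan2(-(np.cross(R0,j)@ez),R0@j)
        F=s["contact_force"];out.append((s["t"],a,act,s["ft_torque"]@ez,F@ex,F@ey,F@ez))
        print("t %.2f cmd %.2f act %.3f tq %.3f F %.1f %.1f %.1f"%out[-1])
    return out
E
python3 - <<'E'
from turn import *
turn(0,.4,.1)
E
```

```text
t 32.06 cmd 0.10 act 0.105 tq 0.138 F -6.6 5.9 5.2
t 32.31 cmd 0.20 act 0.206 tq -0.313 F -6.3 5.5 3.6
t 32.56 cmd 0.30 act 0.306 tq -0.311 F -7.5 5.6 3.6
t 32.81 cmd 0.40 act 0.406 tq -0.362 F -7.0 5.8 3.8
```

```bash
python3 - <<'E'
from turn import *
ctrl.wait(.1);print(tq())
turn(.40,.46,.02)
ctrl.wait(.1);print(tq())
turn(.46,.47,.01)
E
```

```text
-0.30607634705691117
t 33.16 cmd 0.42 act 0.425 tq 0.087 F -6.2 5.1 4.0
t 33.41 cmd 0.44 act 0.445 tq 0.122 F -7.5 5.0 4.4
t 33.66 cmd 0.46 act 0.465 tq 0.066 F -7.4 5.5 3.7
0.07710015991649745
t 34.01 cmd 0.47 act 0.475 tq 0.136 F -7.1 5.6 4.4
```

```bash
python3 - <<'E'
from turn import *
a=.47
while a<1.5:
    turn(a,a+.12,.12);a+=.12
    o=turn(a,a+.04,.02);a+=.04
    if (o[0][3]+o[1][3])/2>.22: break
E
```

```text
t 34.27 cmd 0.59 act 0.597 tq -0.310 F -7.0 4.7 4.1
t 34.52 cmd 0.61 act 0.615 tq 0.057 F -7.3 5.1 2.8
t 34.77 cmd 0.63 act 0.635 tq 0.084 F -6.7 4.7 3.7
t 35.04 cmd 0.75 act 0.756 tq -0.298 F -7.9 4.4 3.8
t 35.29 cmd 0.77 act 0.775 tq 0.020 F -7.8 4.8 3.6
t 35.54 cmd 0.79 act 0.795 tq 0.064 F -7.3 4.8 2.9
t 35.81 cmd 0.91 act 0.916 tq -0.276 F -7.8 4.1 3.8
t 36.06 cmd 0.93 act 0.935 tq 0.085 F -8.1 4.4 3.8
t 36.31 cmd 0.95 act 0.955 tq 0.034 F -7.6 4.2 3.1
t 36.58 cmd 1.07 act 1.076 tq -0.327 F -7.9 4.4 4.7
t 36.83 cmd 1.09 act 1.095 tq 0.046 F -8.0 5.0 3.2
t 37.08 cmd 1.11 act 1.115 tq 0.148 F -8.3 3.9 2.4
t 37.34 cmd 1.23 act 1.236 tq -0.373 F -8.5 4.0 2.4
t 37.59 cmd 1.25 act 1.255 tq 0.059 F -8.3 4.0 3.4
t 37.84 cmd 1.27 act 1.275 tq 0.066 F -9.6 3.9 3.6
t 38.11 cmd 1.39 act 1.396 tq -0.292 F -9.1 4.1 3.8
t 38.36 cmd 1.41 act 1.415 tq 0.036 F -8.9 4.5 4.3
t 38.61 cmd 1.43 act 1.435 tq 0.122 F -9.2 4.8 3.4
t 38.88 cmd 1.55 act 1.556 tq -0.331 F -9.2 3.7 4.2
t 39.12 cmd 1.57 act 1.575 tq 0.051 F -9.3 4.5 5.2
t 39.38 cmd 1.59 act 1.595 tq 0.082 F -10.6 4.3 5.0
```

```bash
cat >> turn.py <<'E'
def avg(n=5):
    v=[]
    for _ in range(n): ctrl.wait(.03);v.append(tq())
    return np.mean(v)
E
python3 - <<'E'
from turn import *
a=1.59;print(avg())
while a<2.4:
    turn(a,a+.12,.12);a+=.12
    turn(a,a+.04,.02);a+=.04
    m=avg();print("  avg",round(a,2),round(m,3))
    if m>.17: break
E
```

```text
0.1095014283316248
t 39.81 cmd 1.71 act 1.716 tq -0.270 F -10.2 4.9 5.3
t 40.06 cmd 1.73 act 1.735 tq 0.076 F -10.1 5.0 5.9
t 40.31 cmd 1.75 act 1.755 tq 0.130 F -10.1 4.8 5.6
  avg 1.75 0.125
t 40.74 cmd 1.87 act 1.876 tq -0.227 F -10.7 4.0 5.6
t 40.99 cmd 1.89 act 1.895 tq 0.098 F -10.9 4.2 5.3
t 41.24 cmd 1.91 act 1.915 tq 0.218 F -10.6 5.8 5.2
  avg 1.91 0.142
t 41.67 cmd 2.03 act 2.036 tq -0.214 F -10.7 5.2 6.2
t 41.92 cmd 2.05 act 2.055 tq 0.116 F -10.5 5.4 6.6
t 42.17 cmd 2.07 act 2.075 tq 0.173 F -11.2 5.6 7.1
  avg 2.07 0.152
t 42.61 cmd 2.19 act 2.196 tq -0.226 F -11.8 5.3 6.5
t 42.86 cmd 2.21 act 2.215 tq 0.163 F -10.9 6.1 6.6
t 43.11 cmd 2.23 act 2.235 tq 0.207 F -11.4 5.0 7.6
  avg 2.23 0.202
```

```bash
python3 - <<'E'
from turn import *
a=2.23
for _ in range(2):
    turn(a,a+.12,.12);a+=.12
    turn(a,a+.04,.02);a+=.04
    m=avg();print("  avg",round(a,2),round(m,3),ctrl.observe()["q"][5])
E
```

```text
t 43.54 cmd 2.35 act 2.356 tq -0.223 F -10.8 5.3 8.0
t 43.79 cmd 2.37 act 2.375 tq 0.196 F -11.5 5.8 8.3
t 44.04 cmd 2.39 act 2.395 tq 0.242 F -11.6 6.0 8.0
  avg 2.39 0.256 2.0991697827056885
t 44.48 cmd 2.51 act 2.516 tq -0.170 F -10.9 7.2 8.6
t 44.73 cmd 2.53 act 2.535 tq 0.216 F -9.7 6.4 8.5
t 44.98 cmd 2.55 act 2.555 tq 0.266 F -11.4 6.7 8.5
  avg 2.55 0.244 2.258952272695035
```

```bash
python3 - <<'E'
from turn import *
a=2.55
turn(a,2.64,.09);turn(2.64,2.68,.02);print(avg())
R=hand(0,2.68)
ctrl.servo_line(tcp(bed(-42.5,-1.5,152.3-5.36+1.2),R),R2q(R),vel=.02);print(f(),tq())
snap("wrist","w13")
move_gripper(1.0);ctrl.wait(.1);print(f(),gp())
ctrl.servo_line(tcp(bed(-41,0,152.3-5.36+70),R),R2q(R),vel=.12);print(f())
snap("wrist","w14");snap("scene","s14")
E
```

```text
t 45.39 cmd 2.64 act 2.646 tq -0.086 F -12.1 6.8 8.8
t 45.64 cmd 2.66 act 2.665 tq 0.270 F -11.2 7.5 8.7
t 45.89 cmd 2.68 act 2.685 tq 0.209 F -11.3 7.2 9.6
0.2594795968917455
t 46.36 F(bed) [ 1.6209  0.8895 -6.6814] |F| 6.9 w 0.156 0.23408478528801105
t 47.72 F(bed) [ 0.3982  0.1816 -0.1844] |F| 0.5 w 0.997 [-42.4797  -1.488  148.1214]
t 48.44 F(bed) [-0.703   1.1857  0.7768] |F| 1.6 w 0.997
```

View pics/w14.png

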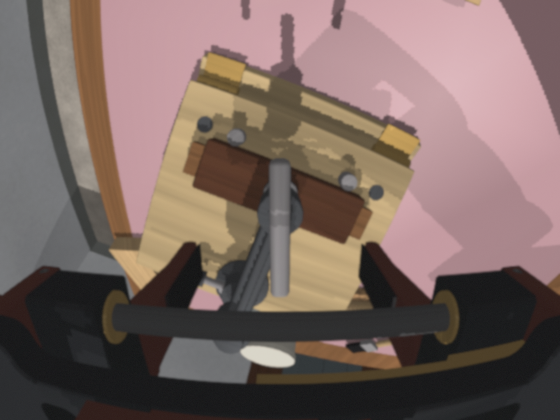

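View pics/s14.png

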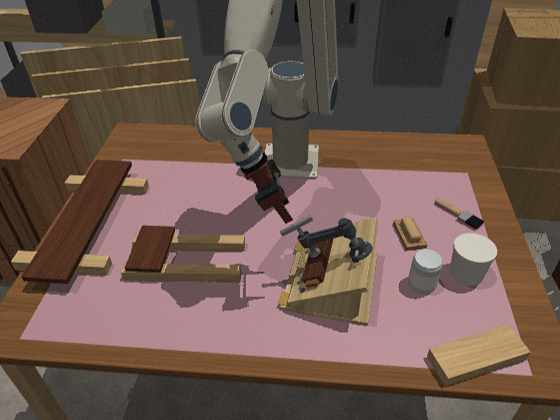

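```bash
python3 - <<'E'
from h import *
W=load("w14")
crop("w14",180,110,400,300,3,"g14")
E
```

```text
(no output)
```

View pics/g14.png

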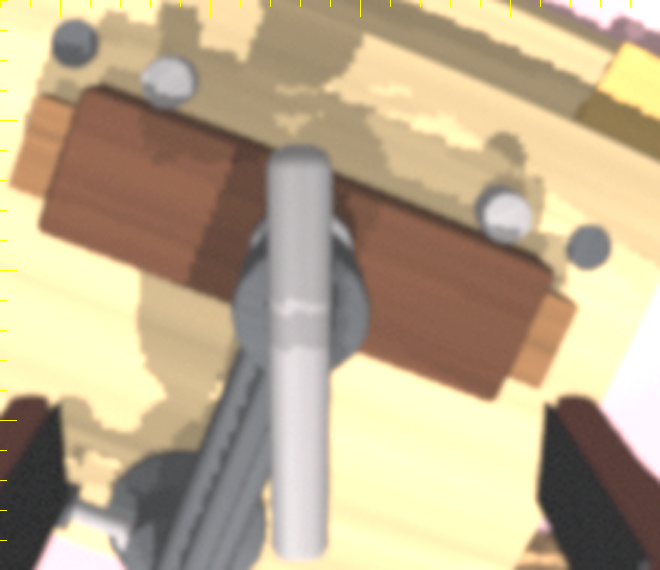

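```bash
python3 - <<'E'
from h import *
W=load("w14");px=lambda x,y:(180+x/3,110+y/3)
for n,p,z in [("far low",(95,88),28),("far up",(41,229),28),("near low",(551,268),28),("near up",(493,400),28),("dogF",(171,80),20),("dogR",(506,217),20),("holeF",(75,43),0),("holeR",(588,247),0),("boss",(301,305),105),("barA",(300,147),155),("barB",(300,557),155)]:
    print(n,bb(onplane(W,px(*p),p0=bed(0,0,z),n=ez)))
# firmness: joint angle of hand vs contact; last look after retreat
s=ctrl.observe()["ee_pos"]
ctrl.servo_line(s+.06*ez+np.array([-.03,-.05,.03]),vel=.2)
snap("top","t15");snap("scene","s15");print(f())
A=load("b_top")["image"].astype(int);Bm=load("t15")["image"].astype(int)
E
```

```text
far low [-67.8249 -86.9036  28.    ]
far up [-13.8793 -88.7534  28.    ]
near low [-68.1278  85.7917  28.    ]
near up [-14.4485  87.2927  28.    ]
dogF [-78.8788 -63.8663  20.    ]
dogR [-77.9307  64.8079  20.    ]
holeF [ -77.5677 -105.0182    0.    ]
holeR [-77.9403 105.7108   0.    ]
boss [-42.3856  -0.5383 105.    ]
barA [-87.7303 -18.8846 155.    ]
barB [  3.4994  17.5006 155.    ]
t 49.38 F(bed) [-0.3383 -0.7452 -0.02  ] |F| 0.8 w 1.002
```

View pics/t15.png

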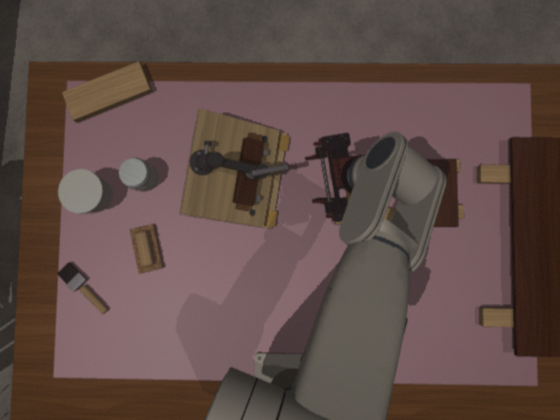

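```bash
python3 - <<'E'
from h import *
ctrl.close_job()
E
```

```text
the job is handed in; nothing more can be done
```

The rail is on the sloped rest against both dogs, the clamp arm is swung in to its stop, and the screw is tightened. I let go of the handle and handed the job in at about 49.4 s.

**What I did:**
- I lifted the rail off the battens, lowered it flat on the bed until it touched, slid it down to the dogs and pushed it square against both (13 N).
- I then gripped the T-handle, swung the arm in until the stop was felt, and turned the handle clockwise 2.68 rad.

**Last checks:**
- **Rail position:** its lower edge measures x = -67.8 mm at one end and -68.1 mm at the other (target -68). Its middle is at about y = -0.6 mm.
- **Arm:** the boss measures y ≈ -0.5 mm, so the arm is on its stop.
- **Handle:** the bar's angle in the picture confirms the 2.68 rad turn.
- **Clamping:** the torque began to rise at about 1.53 ± 0.1 rad. That leaves about 1.15 rad past first contact, or roughly 92 N by the given spring rate, between firm (75 N) and bruising (120 N).
- **Other things:** the tin and the sanding block look unmoved in the last top view. The panel was partly hidden there but looked unmoved in the earlier scene view. Apart from the 13 N squaring push, the highest force I read was about 18 N, pushing the arm against its stop.

**What disagreed:**
- **Rail height:** before the pick, the cameras put the rail's top at about 59 mm, not the nominal 66 mm. I used 66 mm, and touching down on the bed at the expected height confirmed it.
- **Torque readings:** they had an offset of about -0.1 N m and noise of ±0.03, and they reversed sign after larger steps. I relied on small forward steps and the change in torque. The very last average (0.26 N m) was no higher than those at 2.39 and 2.55 rad, so the clamp force is my inference from the angle and the torque rise, not a direct measurement.

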